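Line up the calibration weights on the weight rail

TASK

Set the four calibration weights out on the rail in order of size for checking the spring tester: the largest on the pad next to the red end knob, then each next smaller one on the next pad, the smallest on the pad farthest from the red knob. Stand each weight upright in the middle of its pad, never let one fall over, and leave the ring gauge where it lies.

Things in the scene. Friction and masses are not known exactly. Their poses are not given: they have to be found in the camera images.
- weight_500: calibration weight, silver-grey steel, the largest: a turned bottle-shaped piece, 44 mm in diameter and 55 mm high (straight body to 40 mm, knob 26 mm across on top), about 500 g, loose, standing upright on the table; origin at the centre of its underside, z up along its axis; round, so its yaw means nothing. Grips well across the body
- weight_200: calibration weight, pale brass, the second largest: a turned bottle-shaped piece, 34 mm in diameter and 42 mm high (straight body to 32 mm, knob 20 mm across on top), about 200 g, loose, standing upright on the table; origin at the centre of its underside, z up along its axis; round, so its yaw means nothing. Grips well across the body
- weight_100: calibration weight, pale brass, the third largest: a turned bottle-shaped piece, 24 mm in diameter and 30 mm high (straight body to 22 mm, knob 13 mm across on top), about 100 g, loose, standing upright on the table; origin at the centre of its underside, z up along its axis; round, so its yaw means nothing. Grips well across the body
- weight_50: calibration weight, golden brass, the smallest: a turned bottle-shaped piece, 18 mm in diameter and 23 mm high (straight body to 14.5 mm, knob 13 mm across on top), about 50 g, loose, standing upright on the table; origin at the centre of its underside, z up along its axis; round, so its yaw means nothing. Grips well across the body
- pad_1: round black rubber pad, the one at the robot's left end of the row of four equal ones, 54 mm in diameter, fixed on the weight rail (flat aluminium bar 80 x 420 x 10 mm on the table); pads in a straight row, 80 mm apart. Origin: centre of the pad's underside, 10 mm above the table; a weight stands on its top face, 2 mm above the origin. z up, y along the row from pad 4 towards pad 1
- pad_2: round black rubber pad, second from the robot's left of four equal ones, 54 mm in diameter, fixed on the weight rail (flat aluminium bar 80 x 420 x 10 mm on the table); pads in a straight row, 80 mm apart. Origin: centre of the pad's underside, 10 mm above the table; a weight stands on its top face, 2 mm above the origin. z up, y along the row from pad 4 towards pad 1
- pad_3: round black rubber pad, third from the robot's left of four equal ones, 54 mm in diameter, fixed on the weight rail (flat aluminium bar 80 x 420 x 10 mm on the table); pads in a straight row, 80 mm apart. Origin: centre of the pad's underside, 10 mm above the table; a weight stands on its top face, 2 mm above the origin. z up, y along the row from pad 4 towards pad 1
- pad_4: round black rubber pad, the one at the robot's right end of the row of four equal ones, 54 mm in diameter, fixed on the weight rail (flat aluminium bar 80 x 420 x 10 mm on the table); pads in a straight row, 80 mm apart. Origin: centre of the pad's underside, 10 mm above the table; a weight stands on its top face, 2 mm above the origin. z up, y along the row from pad 4 towards pad 1
- red_knob: red plastic end knob, 24 mm in diameter, 20 mm high, fixed on the rail's top 68 mm beyond the last pad at one end of the row: sometimes beyond pad 1, sometimes beyond pad 4 (the other end has a grey knob of the same shape). It marks the end where the largest weight belongs. Origin at the centre of its underside
- ring_gauge: bystander: steel setting ring, 52 mm in diameter and 14 mm high, lying loose on the table near the rail's left end; origin at the centre of its underside. Leave it where it is
There are look-alikes about, which are no part of the job. What is shaped like the weight_100 but black, blue or purple is not meant.

How it is judged:
By the outcome, as a careful person would: the job done as asked, in the order asked, and still so for the second after the job is handed in, with the robot touching nothing.
It also fails if it takes over 93 s, if anything falls off the work surface, if the arm or the gripper's body presses on something with over 40 N, if the wrist force passes 120 N, or if a joint passes its speed limit or range.

ROBOT

A 6-joint arm with a two-finger parallel gripper is mounted at the origin on a cart in front of the work surface, level with it; the furniture and walls round the work are solid. World frame = base frame: x ahead of the robot, y to its left, z up, the work surface at z = 0. Lengths are in m, angles in rad, forces in N, time in s.
With the tool pointing down it reaches from about 0.25 to 0.775 m from the base axis. Payload 4 kg.
Tool frame: the origin (TCP) lies at the very end of the fingers, on their centre line; the grasp point (between the pads) lies 19 mm behind it; z points along the fingers, y is the line along which they close (so a half turn about z gives the same grasp; the last joint's range is limited). The gripper opens to 94 mm and grips with 3 to 60 N. Pads are 16 mm wide; open, the fingers measure 119 mm over their backs; the gripper's body (75 mm by 177 mm) begins 78 mm behind the grasp point.
Start: joints at [1.155, 0.087, 1.371, -0, 1.684, -0.103], TCP at [0.169, 0.523, 0.206] pointing down, gripper open.
Joint ranges: [-3.1, 3.1], [-0.76, 2.03], [0.27, 2.55], [-1.08, 4.22], [0.17, 2.65], [-2.57, 2.57]. Speed limits (rad/s): [2.79, 2.79, 3.14, 3.14, 3.14, 3.14].

INTERFACE

Orientations are given as a rotation vector (axis times angle).
In Python, from plant import bot gives the robot as it stands.
- The arm moves only by the tool step_arm, never from a script. Its argument "moves" is a list of rows, each a list of 3 entries, a list of its own where there are three numbers: the shift along the tool's x, y, z in cm, then the turn about the tool's z in degrees, then the opening in per cent of the stroke, from 0 (shut) to 100 (fully open). In form: [[[tx, ty, tz], roll, gripper], ...]. A call has exactly 10 rows; each row shifts and turns the commanded pose from where the row before left it, along the tool's axes as they then stand; what a row does not reach is not made up. A row lasts 1/10 s, in which the tool goes at most 50 mm and 8.59 degrees, less where a joint would pass 70% of its speed; a pose out of reach is approached as far as the arm can. A call with a gripper value outside its range is refused whole. The fingers move at their own pace and stop on an object; "grip_force" is the grip in N (left out, the last holds). Time passes only in rows, so rows that do not move let the fingers close, or fill a call up. It gives the time, the measured TCP pose, the force, the opening and the grip force at its end, in the units of the state.
- bot.get_state(): the state, without advancing time (a new reading comes with each control period).
- bot.read_camera(name): name is "side" or "top" or "wrist"; returns the picture (420x560x3 uint8, red, green, blue); there is no depth.
- bot.calibration(name): a dict with "fx", "fy", "cx", "cy" (pixels), "k1" (the pictures are not rectified: a ray, as slopes to the right and down, at radius r is drawn at 1 + k1 r^2 times it, then the intrinsics apply), "rvec" (rotation vector, rad) and "tvec" (3), from world to camera coordinates, as OpenCV has them. Camera axes: x right, y down, z forward; pixel columns grow to the right and rows downward; lengths in m; the calibration is good to about 2 mm. A picture is of the moment at which its call begins: read the wrist's pose just before it. calibration takes no time and is no camera call; for the wrist camera it gives the pose at the moment of the call.
- bot.finish_job(): hands the job in; it is judged then, once.
The state is a dict: "time": time; "joint_pos": joint angles; "qd": joint speeds; "joint_torque": joint torques, N m; "tcp_pos": TCP position; "ee_rot": TCP orientation; "ft_force": force on the tool from outside, world axes, zero at the start; "torque": the same for the moment, N m; "gripper_width": opening from 0.0 (shut) to 1.0 (fully open); "finger_force": force on a finger pad.
Only numpy, scipy, OpenCV 4.12 (cv2) and the standard library are available. Lean on these libraries where they do the work, as an engineer would, in place of code of your own. Each camera call takes 0.05 s, during which the arm holds its last target. There are 200 camera calls.

## Working session

There is one attempt and no reset: what is moved stays moved. The work goes in short steps, Python scripts to look and compute and a tool call to move; the robot and the scene stay as the last step left them, time stands still between calls to the robot, and variables do not carry over. Pictures are saved under pics/ and viewed, at most 14 in all, crops included, and the job is handed in when it is done.

Besides the shell and the picture viewer there is one more tool, called as name(argument=value, ...), one argument or row to a line, values as JSON. step_arm: Moves the arm, as the interface text tells. Its arguments: {"type":"object","properties":{"moves":{"type":"array"},"grip_force":{"type":"number"}},"required":["moves"]}

```bash
mkdir -p pics; ls; python3 - <<'E'
from plant import bot
import cv2
for n in("side","top"):
    cv2.imwrite(f"pics/{n}0.png",bot.read_camera(n)[:,:,::-1])
    print(n,bot.calibration(n))
print(bot.get_state())
E
```

```text
pics
side {'fx': 438.7922865933057, 'fy': 438.7922865933057, 'cx': 274.45622219814004, 'cy': 208.36757135437878, 'k1': -0.03894835159347559, 'rvec': array([ 2.22966191,  0.05597826, -0.00867603]), 'tvec': array([-0.53721444,  0.04218723,  0.93050447])}
top {'fx': 401.22764194231974, 'fy': 401.22764194231974, 'cx': 278.5270403697336, 'cy': 213.9581449139579, 'k1': -0.10739983386436527, 'rvec': array([ 2.11702148, -2.1310543 ,  0.16476731]), 'tvec': array([0.04330729, 0.54376552, 0.99125204])}
{'time': 0.1, 'joint_pos': array([ 1.15488606e+00,  8.78781594e-02,  1.37206005e+00, -1.36116304e-05,
        1.68360718e+00, -1.03108054e-01]), 'qd': array([-1.87864847e-03,  8.23426724e-05, -4.21715982e-03,  4.02713794e-04,
        2.52156659e-05,  2.03596697e-05]), 'joint_torque': array([ 1.98138259e-03, -3.41255128e+01, -3.03300798e+01,  7.21106795e-02,
        3.04988748e-02, -1.11376605e-04]), 'tcp_pos': array([0.16906612, 0.5228624 , 0.20444468]), 'ee_rot': array([-4.89273971e-01, -3.10276337e+00,  2.96963271e-03]), 'ft_force': array([ 0.13805263, -0.62085584,  0.41831067]), 'torque': array([ 0.01543069, -0.01853943,  0.04795772]), 'finger_force': 0.0, 'gripper_width': 0.9971548919508973}
```

View pics/top0.png

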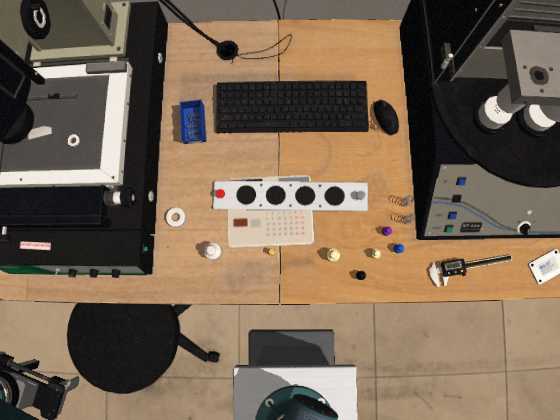

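View pics/side0.png

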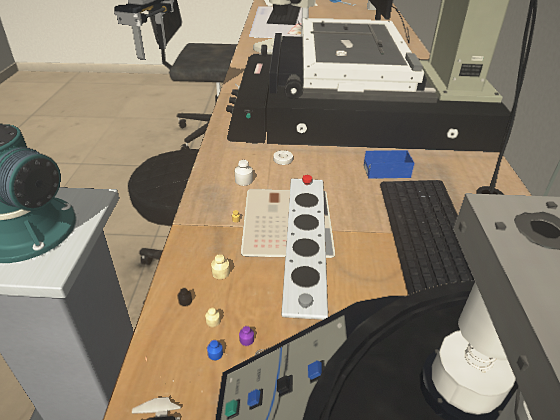

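Candidates in the top view:
- 500: silver, (211,250)
- 200: pale brass, (333,254)
- 100: pale brass, (376,253), with look-alikes at black (360,275), purple (386,231) and blue (398,248)
- 50: golden, (271,251)

The ring is at (175,216). The red knob is at (219,193), beyond pad 1.

```bash
cat > h.py <<'E'
import numpy as np, cv2
from plant import bot
def cam(c):
    K=np.array([[c["fx"],0,c["cx"]],[0,c["fy"],c["cy"]],[0,0,1]]); R=cv2.Rodrigues(np.array(c["rvec"]))[0]
    return K,R,np.array(c["tvec"]),np.array([c["k1"],0,0,0,0])
def ray(c,uv,z):
    K,R,t,d=cam(c); p=cv2.undistortPoints(np.array([[uv]],float),K,d)[0,0]
    v=R.T@np.array([p[0],p[1],1]); o=-R.T@t
    return o+v*(z-o[2])/v[2]
def proj(c,P):
    K,R,t,d=cam(c); return cv2.projectPoints(np.array([P],float),np.array(c["rvec"]),t,K,d)[0][0,0]
E
python3 - <<'E'
from h import *
c=bot.calibration("top"); im=cv2.imread("pics/top0.png")
hsv=cv2.cvtColor(im,cv2.COLOR_BGR2HSV); g=im.max(2)
# pads
m=(g<60).astype(np.uint8); m[:180]=0;m[212:]=0;m[:,:228]=0;m[:,352:]=0
n,l,s,ce=cv2.connectedComponentsWithStats(m)
for i in range(1,n):
    if s[i,4]>100: print("pad",ce[i],s[i,4],ray(c,ce[i],.012))
red=((hsv[...,0]<8)|(hsv[...,0]>172))&(hsv[...,1]>150)&(hsv[...,2]>100)
red[:180]=0;red[205:]=0;red[:,:205]=0;red[:,235:]=0
ys,xs=np.nonzero(red);print("red",ray(c,(xs.mean(),ys.mean()),.025))
for n,uv,z in(("500",(211,250),.04),("200",(333,254),.03),("100",(376,253),.02),("50",(271,251),.015),("ring",(175,216),.014),("blue",(398,248),.02),("purple",(386,231),.02),("black",(360,275),.02)): print(n,ray(c,uv,z).round(3))
cr=cv2.resize(im[220:290,190:410],None,fx=3.6,fy=3.6,interpolation=cv2.INTER_CUBIC)
s=cv2.resize(cv2.imread("pics/side0.png")[145:365,170:350],None,fx=1.5,fy=1.5,interpolation=cv2.INTER_CUBIC)
o=np.zeros((590,792,3),np.uint8);o[:252]=cr[:252,:792];o[255:585,:270]=s;cv2.imwrite("pics/cr1.png",o)
E
```

```text
pad [245.8619403  194.45522388] 268 [0.60441674 0.12842871 0.012     ]
pad [275.18421053 194.79323308] 266 [0.6027297  0.04905177 0.012     ]
pad [304.82156134 195.25650558] 269 [ 0.60075604 -0.03090743  0.012     ]
pad [334.07063197 195.57620818] 269 [ 0.59924875 -0.10983855  0.012     ]
red [0.60605877 0.19692702 0.025     ]
500 [0.452 0.215 0.04 ]
200 [ 0.441 -0.1    0.03 ]
100 [ 0.443 -0.215  0.02 ]
50 [0.451 0.061 0.015]
ring [0.546 0.32  0.014]
blue [ 0.455 -0.274  0.02 ]
purple [ 0.501 -0.244  0.02 ]
black [ 0.386 -0.171  0.02 ]
```

View pics/cr1.png

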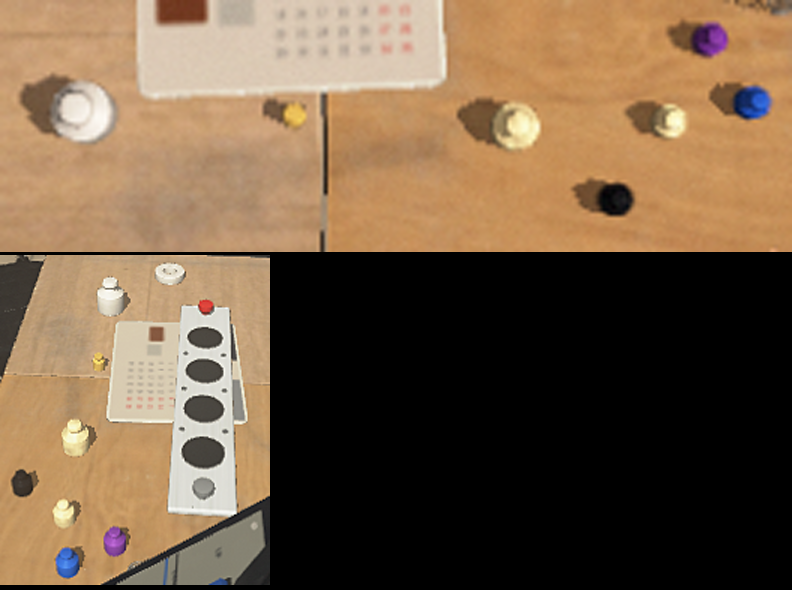

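step_arm(
  moves=[
    [[0, 0, 0], -6, 100],
    [[0, 0, 0], -6, 100],
    [[0, 0, 0], -5.9, 100],
    [[-3.2, -3.5, 0], 0, 100],
    [[-3.2, -3.5, 0], 0, 100],
    [[-3.2, -3.5, 0], 0, 100],
    [[-3.2, -3.5, 0], 0, 100],
    [[-3.2, -3.5, 0], 0, 100],
    [[-3.2, -3.5, 0], 0, 100],
    [[-3.2, -3.5, 0], 0, 100],
  ],
  grip_force=20,
)

```text
time: 1.1
tcp_pos: [0.3939, 0.2766, 0.2051]
ee_rot: [-0.0, -3.141, 0.0]
ft_force: [-0.6, 0.5, -0.5]
gripper_width: 1.002
finger_force: 0.0
```

```bash
python3 - <<'E'
from h import *
c=bot.calibration("wrist"); im=bot.read_camera("wrist")[:,:,::-1]; cv2.imwrite("pics/w1.png",im)
s=bot.get_state();print(s["tcp_pos"],s["ee_rot"]);K,R,t,d=cam(c);print(-R.T@t,R.T@[0,0,1])
for n,P in(("500",(.449,.209,.04)),("pad1",(.604,.128,.012)),("tcp",s["tcp_pos"])): print(n,proj(c,P))
E
```

```text
[0.39859424 0.27100693 0.20477229] [ 0.01261047  3.13828723 -0.0090267 ]
[0.31628308 0.27607378 0.38503125] [ 2.67870051e-01 -1.90105845e-04 -9.63455033e-01]
500 [222.53899336 245.82776701]
pad1 [176.53979119 337.72314909]
tcp [269.53474083 264.47193489]
```

View pics/w1.png

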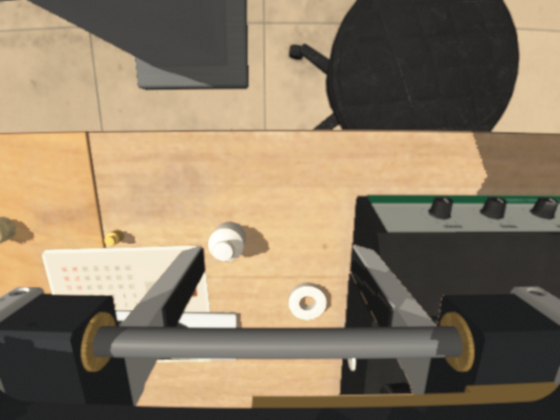

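The wrist view shows the 500 at about (228,243), the 50 at (113,239), the ring at (308,302), and the rail under the gripper.

```bash
python3 - <<'E'
from h import *
for i in range(4):
    c=bot.calibration("wrist");s=bot.get_state();im=bot.read_camera("wrist")[:,:,::-1]
    K,R,t,d=cam(c);print(s["time"],s["tcp_pos"].round(4),s["ee_rot"].round(3),(-R.T@t).round(4),R.T@[0,0,1])
cv2.imwrite("pics/w1b.png",cv2.resize(im[200:280,60:300],None,fx=3.3,fy=3.3,interpolation=cv2.INTER_CUBIC))
E
```

```text
1.15 [0.3986 0.271  0.2048] [ 0.013  3.138 -0.009] [0.3204 0.2722 0.3844] [ 0.27142185 -0.00779367 -0.96242893]
1.2 [0.3961 0.274  0.2047] [ 0.013  3.141 -0.004] [0.3184 0.2747 0.3846] [ 0.26847941 -0.00469357 -0.96327399]
1.25 [0.3943 0.2762 0.2048] [-9.00e-03 -3.14e+00  1.00e-03] [0.3169 0.2763 0.3848] [ 0.26705919 -0.00219665 -0.96367762]
1.3 [0.3933 0.2776 0.2049] [-0.005 -3.14  -0.   ] [0.3159 0.2773 0.3849] [ 2.66811481e-01 -8.15005147e-04 -9.63748395e-01]
```

View pics/w1b.png

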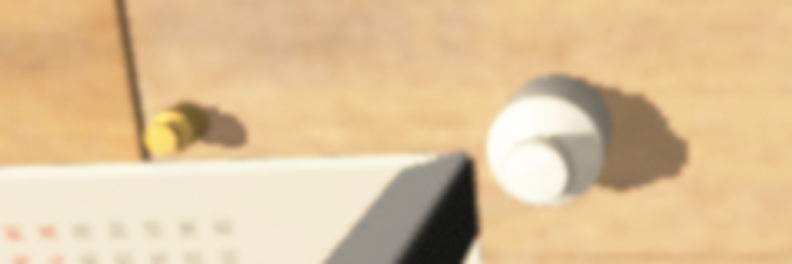

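The knob tops sit at (222.4,251.5) for the 500 and (109.5,240.6) for the 50. The arm swings a little when it stops, so I'll taper the moves.

```bash
python3 - <<'E'
from h import *
c=bot.calibration("wrist");t=bot.calibration("top")
print(ray(c,(222.4,251.5),.055),ray(c,(224.5,246.4),.04),ray(c,(109.5,240.6),.023))
for n,uv,z in(("500",(213.3,251.1),.04),("200",(333.3,255),.032),("100",(376.1,253.6),.022),("50",(271.4,251.9),.0145),("50k",(271.4,251.9),.023)): print(n,ray(t,uv,z).round(4))
print(bot.get_state()["tcp_pos"])
E
```

```text
[0.4489912  0.21328048 0.055     ] [0.44836344 0.21327286 0.04      ] [0.44708748 0.06079043 0.023     ]
500 [0.4493 0.2088 0.04  ]
200 [ 0.4379 -0.101   0.032 ]
100 [ 0.4411 -0.2145  0.022 ]
50 [0.4485 0.0595 0.0145]
50k [0.4479 0.0592 0.023 ]
[0.39273231 0.27838175 0.20505947]
```

step_arm(
  moves=[
    [[-2.5, -3, 0], 0, 70],
    [[-2, -2.4, 0], 0, 70],
    [[-1.1, -1.2, 0], 0, 70],
    [[0, 0, 3], 0, 70],
    [[0, 0, 4.5], 0, 70],
    [[0, 0, 4.5], 0, 70],
    [[0, 0, 4], 0, 70],
    [[0, 0, 2], 0, 70],
    [[0, 0, 1.2], 0, 70],
    [[0, 0, 0.4], 0, 70],
  ],
)

```text
time: 2.35
tcp_pos: [0.4478, 0.2133, 0.0084]
ee_rot: [0.003, -3.14, 0.001]
ft_force: [0.5, -0.2, -0.0]
gripper_width: 0.698
finger_force: 0.0
```

step_arm(
  moves=[
    [[0, 0, 0], 0, 70],
    [[0, 0, 0], 0, 30],
    [[0, 0, 0], 0, 30],
    [[0, 0, 0], 0, 30],
    [[0, 0, 0], 0, 30],
    [[0, 0, 0], 0, 30],
    [[0, 0, 0], 0, 30],
    [[0, 0, 0], 0, 30],
    [[0, 0, 0], 0, 30],
    [[0, 0, 0], 0, 30],
  ],
  grip_force=30,
)

```text
time: 3.35
tcp_pos: [0.4499, 0.2122, 0.0105]
ee_rot: [0.001, 3.14, 0.0]
ft_force: [-0.7, -2.3, 6.5]
gripper_width: 0.457
finger_force: 30.0
```

step_arm(
  moves=[
    [[0, 0, -1.5], 0, 30],
    [[0, 0, -3], 0, 30],
    [[0, 0, -3], 0, 30],
    [[0, 0, -1.5], 0, 30],
    [[-1.5, -1, 0], 0, 30],
    [[-2.5, -1.5, 0], 0, 30],
    [[-2, -1.5, 0], 0, 30],
    [[-0.8, -0.5, 0], 0, 30],
    [[0, 0, 0], 0, 30],
    [[0, 0, 0], 0, 30],
  ],
)

```text
time: 4.35
tcp_pos: [0.5158, 0.1672, 0.0978]
ee_rot: [-0.001, -3.138, -0.0]
ft_force: [0.2, -0.1, -5.4]
gripper_width: 0.454
finger_force: 30.0
```

```bash
cat > pads.py <<'E'
from h import *
def pads(img,n,y0,y1,x0,x1,th=70):
    c=bot.calibration(n); m=np.zeros(img.shape[:2],np.uint8); m[y0:y1,x0:x1]=(img.max(2)<th)[y0:y1,x0:x1]
    k,l,s,ce=cv2.connectedComponentsWithStats(m)
    for i in range(1,k):
        if s[i,4]>100: print(n,ce[i].round(1),s[i,4],ray(c,ce[i],.012).round(4))
E
python3 - <<'E'
from pads import *
s=cv2.imread("pics/side0.png"); pads(s,"side",190,290,290,322)
c=bot.calibration("wrist");im=bot.read_camera("wrist")[:,:,::-1]; cv2.imwrite("pics/w2.png",im)
print(bot.get_state())
t=bot.read_camera("top")[:,:,::-1];cv2.imwrite("pics/top2.png",t)
for p in((.6044,.128),(.6027,.049),(.6008,-.031),(.599,-.11)):print(proj(c,(*p,.012)))
E
```

```text
side [306.6 277.5] 204 [ 0.6026 -0.1194  0.012 ]
{'time': 4.4, 'joint_pos': array([ 2.08965829e-01,  1.18176409e-01,  1.55156568e+00,  7.82718470e-04,
        1.47468962e+00, -1.36186809e+00]), 'qd': array([ 0.00948315, -0.01605879, -0.0032392 , -0.00324532, -0.00159854,
       -0.00055879]), 'joint_torque': array([-4.00547348e-01, -3.66546857e+01, -3.16999876e+01, -3.05976486e-02,
        6.60170568e-02,  1.76732033e-04]), 'tcp_pos': array([0.51581886, 0.16752325, 0.09825498]), 'ee_rot': array([-6.06043985e-05, -3.13865375e+00, -2.71730622e-04]), 'ft_force': array([ 0.35618944, -0.9124037 , -5.96533866]), 'torque': array([-0.00812112, -0.01482602, -0.09279741]), 'finger_force': 29.998833777517575, 'gripper_width': 0.4533205458137279}
[238.71785733 305.9405359 ]
[160.41247279 304.07226119]
[ 82.97836041 301.51110186]
[  9.8378318  298.56397333]
```

View pics/w2.png

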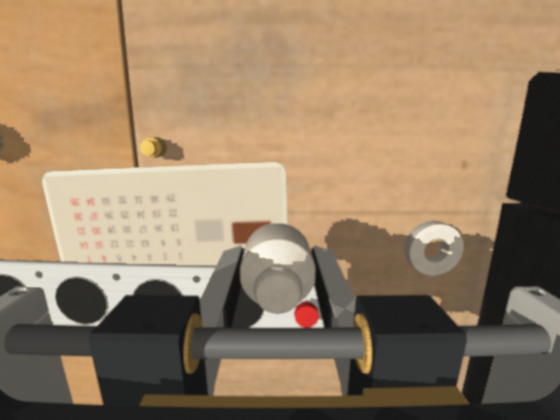

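The wrist view shows the 500 held and pad 3 at (81,300), against a predicted (83,301.5). The red knob is at (306,314).

```bash
python3 - <<'E'
from pads import *
s=cv2.imread("pics/side0.png"); print(s[[201,222,247,276],306].tolist(), s[212,306].tolist()); pads(s,"side",190,290,288,326,110)
c=bot.calibration("side");print(c["tvec"])
t=bot.calibration("top")
r=cv2.imread("pics/side0.png"); h=cv2.cvtColor(r,cv2.COLOR_BGR2HSV); m=((h[...,0]<8)|(h[...,0]>172))&(h[...,1]>150); m[:170]=0;m[190:]=0;m[:,:295]=0;m[:,320:]=0
ys,xs=np.nonzero(m);print("red side",ray(c,(xs.mean(),ys.mean()),.022),xs.mean(),ys.mean())
print("500 side knob",ray(c,(243.5,161.5),.055),"50",ray(c,(236,214),.023))
w=cv2.imread("pics/w2.png");pads(w,"wrist",270,330,50,110)
w=cv2.imread("pics/w2.png");h=cv2.cvtColor(w,cv2.COLOR_BGR2HSV); m=((h[...,0]<8)|(h[...,0]>172))&(h[...,1]>150); m[:300]=0;m[330:]=0;m[:,:290]=0;m[:,322:]=0
ys,xs=np.nonzero(m);print("red wrist",ray(bot.calibration("wrist"),(xs.mean(),ys.mean()),.03))
E
```

```text
[[66, 73, 77], [66, 72, 77], [64, 70, 75], [60, 65, 68]] [221, 227, 227]
side [306.2 199.6] 247 [0.6051 0.1232 0.012 ]
side [305.9 221.8] 298 [0.6033 0.0431 0.012 ]
side [305.4 247. ] 364 [ 0.6014 -0.0364  0.012 ]
side [305.1 276.1] 460 [ 0.5997 -0.1161  0.012 ]
[-0.53721444  0.04218723  0.93050447]
red side [0.60674756 0.19443051 0.022     ] 306.7536231884058 178.65217391304347
500 side knob [0.45370392 0.20911195 0.055     ] 50 [0.45275147 0.04715676 0.023     ]
wrist [ 80.8 300.3] 1652 [ 0.6006 -0.0332  0.012 ]
wrist [ 85.8 326. ] 281 [ 0.6312 -0.0338  0.012 ]
red wrist [0.60346955 0.19460503 0.03      ]
```

step_arm(
  moves=[
    [[-1.5, -0.7, 0], 0, 30],
    [[-2.5, -1.2, 0], 0, 30],
    [[-2.5, -1.2, 0], 0, 30],
    [[-1.5, -0.7, 0], 0, 30],
    [[-0.75, -0.25, 0], 0, 30],
    [[0, 0, 1.5], 0, 30],
    [[0, 0, 2.5], 0, 30],
    [[0, 0, 2], 0, 30],
    [[0, 0, 0.8], 0, 30],
    [[0, 0, 0.3], 0, 30],
  ],
)

```text
time: 5.45
tcp_pos: [0.6027, 0.1271, 0.0264]
ee_rot: [0.001, -3.138, 0.0]
ft_force: [-0.2, -0.6, -5.0]
gripper_width: 0.452
finger_force: 30.0
```

step_arm(
  moves=[
    [[0, 0, 0], 0, 30],
    [[0, 0, 0.1], 0, 30],
    [[0, 0, 0.1], 0, 30],
    [[0, 0, 0.05], 0, 30],
    [[0, 0, 0.05], 0, 30],
    [[0, 0, 0.05], 0, 30],
    [[0, 0, 0], 0, 30],
    [[0, 0, 0], 0, 30],
    [[0, 0, 0], 0, 30],
    [[0, 0, 0], 0, 30],
  ],
)

```text
time: 6.45
tcp_pos: [0.6046, 0.1266, 0.025]
ee_rot: [0.001, 3.142, 0.0]
ft_force: [0.5, 0.5, -5.8]
gripper_width: 0.454
finger_force: 30.0
```

step_arm(
  moves=[
    [[0, 0, 0.1], 0, 30],
    [[0, 0, 0.05], 0, 30],
    [[0, 0, 0.05], 0, 30],
    [[0, 0, 0.03], 0, 30],
    [[0, 0, 0.02], 0, 30],
    [[0, 0, 0.02], 0, 30],
    [[0, 0, 0], 0, 30],
    [[0, 0, 0], 0, 30],
    [[0, 0, 0], 0, 30],
    [[0, 0, 0], 0, 30],
  ],
)

```text
time: 7.45
tcp_pos: [0.6047, 0.1267, 0.0226]
ee_rot: [0.001, 3.141, 0.0]
ft_force: [-1.8, -0.7, -1.2]
gripper_width: 0.449
finger_force: 30.0
```

step_arm(
  moves=[
    [[0, 0, 0.03], 0, 30],
    [[0, 0, 0], 0, 48],
    [[0, 0, 0], 0, 55],
    [[0, 0, 0], 0, 62],
    [[0, 0, 0], 0, 65],
    [[0, 0, 0], 0, 65],
    [[0, 0, -1], 0, 65],
    [[0, 0, -2.5], 0, 65],
    [[0, 0, -4], 0, 65],
    [[0, 0, -3], 0, 65],
  ],
)

```text
time: 8.45
tcp_pos: [0.6052, 0.1267, 0.13]
ee_rot: [0.001, 3.139, 0.001]
ft_force: [1.0, 1.1, 1.1]
gripper_width: 0.651
finger_force: 0.0
```

step_arm(
  moves=[
    [[0, 0, -3], 0, 65],
    [[2, -2, -2], 0, 65],
    [[3, -4, 0], 0, 65],
    [[3, -4, 0], 0, 65],
    [[3, -4, 0], 0, 65],
    [[3, -4, 0], 0, 65],
    [[2, -3, 0], 0, 65],
    [[1, -1.5, 0], 0, 65],
    [[0, -0.5, 0], 0, 65],
    [[0, 0, 0], 0, 65],
  ],
)

```text
time: 9.45
tcp_pos: [0.4349, -0.1036, 0.1777]
ee_rot: [0.003, 3.14, -0.0]
ft_force: [0.0, 0.3, 0.5]
gripper_width: 0.648
finger_force: 0.0
```

```bash
python3 - <<'E'
from h import *
c=bot.calibration("wrist");im=bot.read_camera("wrist")[:,:,::-1]
print(bot.get_state()["tcp_pos"],proj(c,(.438,-.101,.042)),proj(c,(.441,-.2145,.03)))
t=bot.read_camera("top")[:,:,::-1];cv2.imwrite("pics/top3.png",t)
o=np.zeros((600,784,3),np.uint8)
o[:360]=cv2.resize(im[140:320],None,fx=2,fy=2)[:, 168:952] if False else cv2.resize(im[140:320,100:492],None,fx=2,fy=2)
o[364:600,:700]=cv2.resize(t[170:229,200:375],None,fx=4,fy=4,interpolation=cv2.INTER_CUBIC)
cv2.imwrite("pics/c3.png",o)
E
```

```text
[ 0.43508462 -0.10301636  0.17741712] [280.1169089  210.25383468] [179.42849812 210.48464309]
```

View pics/c3.png

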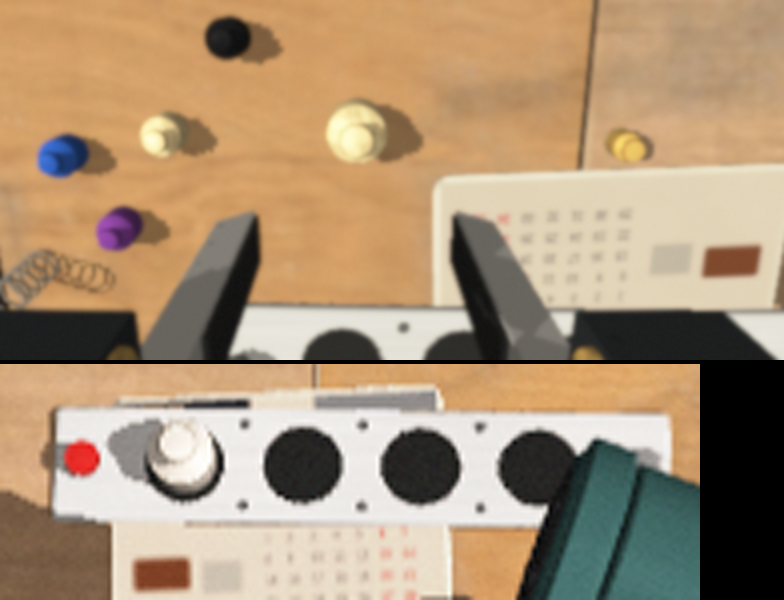

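The 500 stands on pad 1. In the wrist crop the 200 knob is at (278,209.5), the 100 at (178.5,210.5) and the 50 at (416,214).

```bash
python3 - <<'E'
from h import *
c=bot.calibration("wrist");t=bot.calibration("top")
print("placed",ray(t,(246,193.25),.052),ray(t,(244.25,189.5),.067),"pad",ray(t,(245.86,194.46),.012))
for n,uv,z in(("200",(278,209.5),.042),("200b",(278,206),.032),("100",(178.5,210.5),.03),("50",(416,214),.023)):print(n,ray(c,uv,z))
print(bot.get_state()["tcp_pos"])
E
```

```text
placed [0.59864101 0.12410879 0.052     ] [0.60515239 0.12722785 0.067     ] pad [0.60440355 0.12843385 0.012     ]
200 [ 0.43713561 -0.10224738  0.042     ]
200b [ 0.43565833 -0.10221504  0.032     ]
100 [ 0.4412017  -0.21432512  0.03      ]
50 [0.44738472 0.05799476 0.023     ]
[ 0.43516462 -0.10267898  0.17725596]
```

step_arm(
  moves=[
    [[-0.2, 0.05, 2.5], 0, 60],
    [[0, 0, 4.5], 0, 60],
    [[0, 0, 4.5], 0, 60],
    [[0, 0, 3], 0, 60],
    [[0, 0, 1.6], 0, 60],
    [[0, 0, 0.6], 0, 60],
    [[0, 0, 0.3], 0, 60],
    [[0, 0, 0], 0, 60],
    [[0, 0, 0], 0, 45],
    [[0, 0, 0], 0, 30],
  ],
  grip_force=20,
)

```text
time: 10.55
tcp_pos: [0.4375, -0.1031, 0.0082]
ee_rot: [0.0, 3.139, -0.001]
ft_force: [0.5, 0.6, 0.7]
gripper_width: 0.462
finger_force: 0.0
```

step_arm(
  moves=[
    [[0, 0, 0], 0, 20],
    [[0, 0, 0], 0, 20],
    [[0, 0, 0], 0, 20],
    [[0, 0, 0], 0, 20],
    [[0, 0, 0], 0, 20],
    [[0, 0, 0], 0, 20],
    [[0, 0, 0], 0, 20],
    [[0, 0, 0], 0, 20],
    [[0, 0, 0], 0, 20],
    [[0, 0, 0], 0, 20],
  ],
)

```text
time: 11.55
tcp_pos: [0.437, -0.1028, 0.0077]
ee_rot: [0.001, 3.14, -0.0]
ft_force: [-0.5, 1.1, 5.6]
gripper_width: 0.343
finger_force: 20.0
```

step_arm(
  moves=[
    [[0, 0, -1], 0, 20],
    [[0, 0, -3], 0, 20],
    [[0, 0, -3], 0, 20],
    [[-1, 1, -1.5], 0, 20],
    [[-2.5, 2.5, -0.5], 0, 20],
    [[-3, 2.8, 0], 0, 20],
    [[-3, 2.8, 0], 0, 20],
    [[-3, 2.8, 0], 0, 20],
    [[-2.5, 2, 0], 0, 20],
    [[-1.6, 1.2, 0], 0, 20],
  ],
)

```text
time: 12.55
tcp_pos: [0.6033, 0.05, 0.0958]
ee_rot: [0.002, -3.14, -0.0]
ft_force: [-0.0, 0.4, -2.8]
gripper_width: 0.347
finger_force: 19.9
```

step_arm(
  moves=[
    [[0, 0, 0], 0, 20],
    [[0, 0, 0], 0, 20],
    [[0, 0, 1.5], 0, 20],
    [[0, 0, 2.5], 0, 20],
    [[0, 0, 2.3], 0, 20],
    [[0, 0, 0.8], 0, 20],
    [[0, 0, 0.3], 0, 20],
    [[0, 0, 0], 0, 20],
    [[0, 0, 0], 0, 20],
    [[0, 0, 0], 0, 20],
  ],
)

```text
time: 13.55
tcp_pos: [0.6036, 0.0481, 0.0245]
ee_rot: [0.001, 3.139, 0.0]
ft_force: [0.4, -0.5, -2.3]
gripper_width: 0.344
finger_force: 19.9
```

step_arm(
  moves=[
    [[0, 0, 0.15], 0, 20],
    [[0, 0, 0.1], 0, 20],
    [[0, 0, 0.1], 0, 20],
    [[0, 0, 0.05], 0, 20],
    [[0, 0, 0.03], 0, 20],
    [[0, 0, 0.03], 0, 20],
    [[0, 0, 0.02], 0, 20],
    [[0, 0, 0], 0, 20],
    [[0, 0, 0], 0, 20],
    [[0, 0, 0], 0, 20],
  ],
)

```text
time: 14.55
tcp_pos: [0.6027, 0.0482, 0.0197]
ee_rot: [0.0, 3.141, 0.0]
ft_force: [-3.5, 0.0, 7.1]
gripper_width: 0.346
finger_force: 20.0
```

step_arm(
  moves=[
    [[0, 0, 0], 0, 38],
    [[0, 0, 0], 0, 44],
    [[0, 0, 0], 0, 50],
    [[0, 0, 0], 0, 52],
    [[0, 0, 0], 0, 52],
    [[0, 0, -1], 0, 52],
    [[0, 0, -3], 0, 52],
    [[0, 0, -4], 0, 52],
    [[0, 0, -4.5], 0, 52],
    [[1, -1.5, -3], 0, 52],
  ],
)

```text
time: 15.55
tcp_pos: [0.5942, 0.0343, 0.1778]
ee_rot: [-0.003, 3.136, 0.001]
ft_force: [0.2, -0.2, 0.9]
gripper_width: 0.523
finger_force: 0.0
```

step_arm(
  moves=[
    [[2.5, -3.5, 0], 0, 45],
    [[2.5, -4, 0], 0, 45],
    [[2.5, -4, 0], 0, 45],
    [[2.5, -4, 0], 0, 45],
    [[2.5, -4, 0], 0, 45],
    [[1.7, -3, 0], 0, 45],
    [[1, -1.7, 0], 0, 45],
    [[0, -0.5, 0], 0, 45],
    [[0, 0, 0], 0, 45],
    [[0, 0, 0], 0, 45],
  ],
)

```text
time: 16.55
tcp_pos: [0.4411, -0.213, 0.1734]
ee_rot: [-0.001, 3.141, 0.001]
ft_force: [0.2, -0.0, 0.3]
gripper_width: 0.448
finger_force: 0.0
```

```bash
python3 - <<'E'
from h import *
c=bot.calibration("wrist");im=bot.read_camera("wrist")[:,:,::-1]
print(bot.get_state()["tcp_pos"])
t=bot.read_camera("top")[:,:,::-1];cv2.imwrite("pics/top4.png",t)
o=np.zeros((600,784,3),np.uint8)
o[:360]=cv2.resize(im[140:320,100:492],None,fx=2,fy=2)
o[364:600,:700]=cv2.resize(t[170:229,200:375],None,fx=4,fy=4,interpolation=cv2.INTER_CUBIC)
cv2.imwrite("pics/c4.png",o)
E
```

```text
[ 0.44114088 -0.21281468  0.17330139]
```

View pics/c4.png

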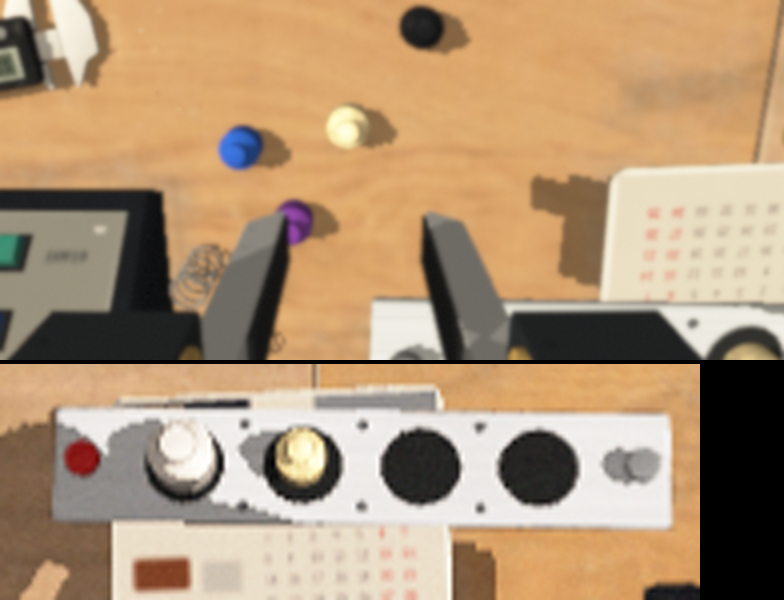

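The 200 stands on pad 2. The 100 knob is at about (274,206) in the wrist image, and the tester panel corner is at about (181,235).

```bash
python3 - <<'E'
from h import *
c=bot.calibration("wrist");t=bot.calibration("top")
print("200 placed proj",[(proj(t,p)-[200,170])*4+[0,364] for p in((.603,.048,.044),(.603,.048,.054))], "500 proj",[(proj(t,p)-[200,170])*4+[0,364] for p in((.6045,.128,.052),(.6045,.128,.067))])
print("100",ray(c,(274,206),.03))
for z in(0,.1,.2):print("panel",ray(c,(181,235),z),ray(t,(416,237),z))
E
```

```text
200 placed proj [array([301.09275688, 452.12994738]), array([300.70290324, 448.67401954])] 500 proj [array([178.13691807, 448.28996037]), array([175.79200199, 443.00060227])]
100 [ 0.44104489 -0.21673134  0.03      ]
panel [ 0.48530631 -0.33287214  0.        ] [ 0.48605792 -0.33042196  0.        ]
panel [ 0.45078369 -0.29904674  0.1       ] [ 0.47489966 -0.29740784  0.1       ]
panel [ 0.41626106 -0.26522134  0.2       ] [ 0.4637414  -0.26439371  0.2       ]
```

step_arm(
  moves=[
    [[0, -0.25, 2.5], 0, 45],
    [[0, 0, 4.5], 0, 45],
    [[0, 0, 4.5], 0, 45],
    [[0, 0, 3], 0, 45],
    [[0, 0, 1.5], 0, 45],
    [[0, 0, 0.6], 0, 45],
    [[0, 0, 0.3], 0, 45],
    [[0, 0, 0], 0, 45],
    [[0, 0, 0], 0, 35],
    [[0, 0, 0], 0, 25],
  ],
  grip_force=15,
)

```text
time: 17.65
tcp_pos: [0.4413, -0.2167, 0.0054]
ee_rot: [0.0, 3.14, -0.002]
ft_force: [-1.1, -0.1, 0.2]
gripper_width: 0.318
finger_force: 0.0
```

step_arm(
  moves=[
    [[0, 0, 0], 0, 10],
    [[0, 0, 0], 0, 10],
    [[0, 0, 0], 0, 10],
    [[0, 0, 0], 0, 10],
    [[0, 0, 0], 0, 10],
    [[0, 0, 0], 0, 10],
    [[0, 0, 0], 0, 10],
    [[0, 0, 0], 0, 10],
    [[0, 0, 0], 0, 10],
    [[0, 0, 0], 0, 10],
  ],
)

```text
time: 18.65
tcp_pos: [0.4411, -0.2167, 0.005]
ee_rot: [0.001, 3.14, -0.001]
ft_force: [-0.7, 0.0, 5.4]
gripper_width: 0.237
finger_force: 15.0
```

step_arm(
  moves=[
    [[0, 0, -1], 0, 10],
    [[0, 0, -3], 0, 10],
    [[0, 0, -3], 0, 10],
    [[-1, 1.2, -1.5], 0, 10],
    [[-2.5, 3, -0.5], 0, 10],
    [[-3, 3.5, 0], 0, 10],
    [[-3, 3.5, 0], 0, 10],
    [[-3, 3.5, 0], 0, 10],
    [[-2, 2.4, 0], 0, 10],
    [[-1.5, 1.3, 0], 0, 10],
  ],
)

```text
time: 19.65
tcp_pos: [0.6009, -0.0296, 0.0933]
ee_rot: [0.004, -3.14, -0.002]
ft_force: [-0.1, -0.8, -0.9]
gripper_width: 0.235
finger_force: 15.0
```

step_arm(
  moves=[
    [[0, 0, 0], 0, 10],
    [[0, 0, 0], 0, 10],
    [[0, 0, 1.5], 0, 10],
    [[0, 0, 2.5], 0, 10],
    [[0, 0, 2.3], 0, 10],
    [[0, 0, 0.8], 0, 10],
    [[0, 0, 0.3], 0, 10],
    [[0, 0, 0], 0, 10],
    [[0, 0, 0], 0, 10],
    [[0, 0, 0], 0, 10],
  ],
)

```text
time: 20.65
tcp_pos: [0.6015, -0.0326, 0.0217]
ee_rot: [0.001, 3.139, -0.001]
ft_force: [-0.9, 0.8, -0.8]
gripper_width: 0.237
finger_force: 15.0
```

Its bottom is now about 4.7 mm above the pad.

step_arm(
  moves=[
    [[0, 0, 0.15], 0, 10],
    [[0, 0, 0.1], 0, 10],
    [[0, 0, 0.1], 0, 10],
    [[0, 0, 0.05], 0, 10],
    [[0, 0, 0.03], 0, 10],
    [[0, 0, 0.02], 0, 10],
    [[0, 0, 0.01], 0, 10],
    [[0, 0, 0], 0, 10],
    [[0, 0, 0], 0, 10],
    [[0, 0, 0], 0, 10],
  ],
)

```text
time: 21.65
tcp_pos: [0.6009, -0.0323, 0.0171]
ee_rot: [0.0, 3.141, -0.0]
ft_force: [-2.4, 1.2, 5.3]
gripper_width: 0.235
finger_force: 15.0
```

step_arm(
  moves=[
    [[0, 0, 0], 0, 27],
    [[0, 0, 0], 0, 32],
    [[0, 0, 0], 0, 38],
    [[0, 0, 0], 0, 40],
    [[0, 0, 0], 0, 40],
    [[0, 0, -1], 0, 40],
    [[0, 0, -3], 0, 40],
    [[0, 0, -4], 0, 40],
    [[0, 0, -4.5], 0, 40],
    [[1, 0.5, -3], 0, 40],
  ],
)

```text
time: 22.65
tcp_pos: [0.5922, -0.0279, 0.1751]
ee_rot: [0.002, 3.136, -0.001]
ft_force: [0.5, -0.4, -0.3]
gripper_width: 0.401
finger_force: 0.0
```

step_arm(
  moves=[
    [[2.5, 1.5, 0], 0, 40],
    [[3, 1.8, 0], 0, 40],
    [[3, 1.8, 0], 0, 40],
    [[3, 1.8, 0], 0, 40],
    [[1.8, 1.1, 0], 0, 40],
    [[1, 0.6, 0], 0, 40],
    [[0, 0, 0], 0, 40],
    [[0, 0, 0], 0, 40],
    [[0, 0, 0], 0, 40],
    [[0, 0, 0], 0, 40],
  ],
)

```text
time: 23.65
tcp_pos: [0.4482, 0.0582, 0.1704]
ee_rot: [-0.002, -3.141, 0.0]
ft_force: [0.2, 0.4, -0.1]
gripper_width: 0.4
finger_force: 0.0
```

```bash
python3 - <<'E'
from h import *
c=bot.calibration("wrist");im=bot.read_camera("wrist")[:,:,::-1]
print(bot.get_state()["tcp_pos"],proj(c,(.4475,.059,.023)))
t=bot.read_camera("top")[:,:,::-1];cv2.imwrite("pics/top5.png",t)
o=np.zeros((600,784,3),np.uint8)
o[:360]=cv2.resize(im[140:320,100:492],None,fx=2,fy=2)
o[364:600,:700]=cv2.resize(t[170:229,200:375],None,fx=4,fy=4,interpolation=cv2.INTER_CUBIC)
cv2.imwrite("pics/c5.png",o)
E
```

```text
[0.44812599 0.0582512  0.17031269] [278.34697409 204.61942302]
```

View pics/c5.png

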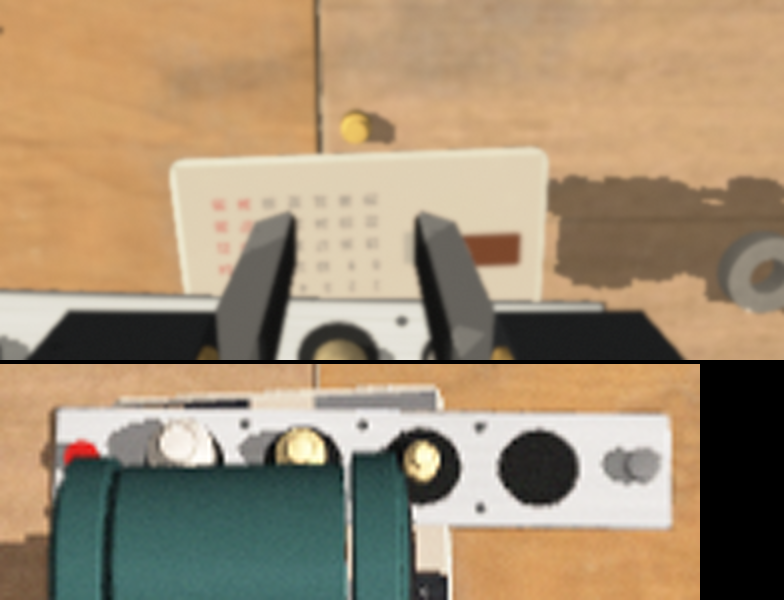

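The 100 stands on pad 3. The 50 knob is at (277,204) in the wrist image and the calculator edge is at row 217.

```bash
python3 - <<'E'
from h import *
c=bot.calibration("wrist")
print(ray(c,(277,204),.023),ray(c,(277,204),.0145),[ray(c,(x,y),.008) for x,y in((250,218),(277,217.5),(310,216))])
print(bot.get_state()["tcp_pos"])
E
```

```text
[0.44652039 0.05762366 0.023     ] [0.44849619 0.05761541 0.0145    ] [array([0.46690555, 0.02565413, 0.008     ]), array([0.46636331, 0.0575704 , 0.008     ]), array([0.46461306, 0.09651738, 0.008     ])]
[0.44800093 0.05835731 0.17030579]
```

step_arm(
  moves=[
    [[0.05, -0.05, 2.5], 0, 38],
    [[0, 0, 4.5], 0, 38],
    [[0, 0, 4.5], 0, 38],
    [[0, 0, 2.8], 0, 38],
    [[0, 0, 1.4], 0, 38],
    [[0, 0, 0.6], 0, 38],
    [[0, 0, 0.3], 0, 38],
    [[0, 0, 0.1], 0, 38],
    [[0, 0, 0], 0, 30],
    [[0, 0, 0], 0, 22],
  ],
  grip_force=12,
)

```text
time: 24.75
tcp_pos: [0.448, 0.0582, 0.0046]
ee_rot: [0.001, 3.139, 0.0]
ft_force: [0.1, 0.3, -0.9]
gripper_width: 0.251
finger_force: 0.0
```

step_arm(
  moves=[
    [[0, 0, 0], 0, 5],
    [[0, 0, 0], 0, 5],
    [[0, 0, 0], 0, 5],
    [[0, 0, 0], 0, 5],
    [[0, 0, 0], 0, 5],
    [[0, 0, 0], 0, 5],
    [[0, 0, 0], 0, 5],
    [[0, 0, 0], 0, 5],
    [[0, 0, 0], 0, 5],
    [[0, 0, 0], 0, 5],
  ],
)

```text
time: 25.75
tcp_pos: [0.4478, 0.0583, 0.0044]
ee_rot: [0.001, 3.14, 0.0]
ft_force: [0.2, 1.1, 6.5]
gripper_width: 0.186
finger_force: 12.0
```

step_arm(
  moves=[
    [[0, 0, -1], 0, 5],
    [[0, 0, -3], 0, 5],
    [[0, 0, -3], 0, 5],
    [[-1, -1.2, -1.5], 0, 5],
    [[-2.5, -3, -0.5], 0, 5],
    [[-3, -3.3, 0], 0, 5],
    [[-3, -3.3, 0], 0, 5],
    [[-2.7, -3, 0], 0, 5],
    [[-1.8, -2, 0], 0, 5],
    [[-1.2, -1.3, 0], 0, 5],
  ],
)

```text
time: 26.75
tcp_pos: [0.5995, -0.1147, 0.0927]
ee_rot: [-0.003, -3.14, -0.0]
ft_force: [-0.6, 0.1, -0.5]
gripper_width: 0.186
finger_force: 12.0
```

step_arm(
  moves=[
    [[0, 0, 0], 0, 5],
    [[0, 0, 0], 0, 5],
    [[0, 0, 1.5], 0, 5],
    [[0, 0, 2.5], 0, 5],
    [[0, 0, 2.3], 0, 5],
    [[0, 0, 0.8], 0, 5],
    [[0, 0, 0.3], 0, 5],
    [[0, 0, 0], 0, 5],
    [[0, 0, 0], 0, 5],
    [[0, 0, 0], 0, 5],
  ],
)

```text
time: 27.75
tcp_pos: [0.6, -0.113, 0.0211]
ee_rot: [0.0, 3.139, -0.001]
ft_force: [0.8, 0.2, 0.6]
gripper_width: 0.186
finger_force: 12.0
```

step_arm(
  moves=[
    [[0, 0, 0.15], 0, 5],
    [[0, 0, 0.1], 0, 5],
    [[0, 0, 0.1], 0, 5],
    [[0, 0, 0.05], 0, 5],
    [[0, 0, 0.03], 0, 5],
    [[0, 0, 0.02], 0, 5],
    [[0, 0, 0.01], 0, 5],
    [[0, 0, 0], 0, 5],
    [[0, 0, 0], 0, 5],
    [[0, 0, 0], 0, 5],
  ],
)

```text
time: 28.75
tcp_pos: [0.5992, -0.1129, 0.0164]
ee_rot: [0.001, 3.141, -0.0]
ft_force: [-2.6, 0.3, 6.0]
gripper_width: 0.183
finger_force: 12.0
```

step_arm(
  moves=[
    [[0, 0, 0], 0, 22],
    [[0, 0, 0], 0, 27],
    [[0, 0, 0], 0, 32],
    [[0, 0, 0], 0, 36],
    [[0, 0, 0], 0, 36],
    [[0, 0, -1], 0, 36],
    [[0, 0, -3], 0, 36],
    [[0, 0, -4], 0, 36],
    [[0, 0, -4.5], 0, 36],
    [[1, 0, -3], 0, 36],
  ],
)

```text
time: 29.75
tcp_pos: [0.5906, -0.1131, 0.1746]
ee_rot: [0.0, 3.136, -0.002]
ft_force: [0.1, -0.0, 0.2]
gripper_width: 0.358
finger_force: 0.0
```

step_arm(
  moves=[
    [[3, 1.5, 0], 0, 36],
    [[3, 2.5, 0], 0, 36],
    [[3, 3, 0], 0, 36],
    [[3, 3, 0], 0, 36],
    [[3, 3, 0], 0, 36],
    [[2, 2, 0], 0, 36],
    [[1, 1, 0], 0, 36],
    [[0, 0, 0], 0, 36],
    [[0, 0, 0], 0, 36],
    [[0, 0, 0], 0, 36],
  ],
)

```text
time: 30.75
tcp_pos: [0.41, 0.0464, 0.17]
ee_rot: [0.002, 3.141, -0.001]
ft_force: [-0.1, -0.4, 0.3]
gripper_width: 0.357
finger_force: 0.0
```

```bash
python3 - <<'E'
from h import *
im=bot.read_camera("side")[:,:,::-1];print(bot.get_state()["tcp_pos"])
t=bot.read_camera("top")[:,:,::-1];cv2.imwrite("pics/top6.png",t)
o=np.zeros((600,784,3),np.uint8)
o[:340,:600]=cv2.resize(im[145:315,170:470],None,fx=2,fy=2)
o[344:600,:784]=cv2.resize(t[168:232,160:356],None,fx=4,fy=4,interpolation=cv2.INTER_CUBIC)
cv2.imwrite("pics/c6.png",o)
c=bot.calibration("top")
for P,h in(((.6044,.1284),.067),((.6027,.049),.054),((.6008,-.0309),.042),((.5992,-.1098),.035)):
    print([((proj(c,(*P,z))-[160,168])*4+[0,344]).round(0) for z in(.012,h)])
E
```

```text
[0.40988534 0.04641542 0.16986653]
[array([343., 450.]), array([335., 431.])]
[array([461., 451.]), array([459., 437.])]
[array([579., 453.]), array([581., 443.])]
[array([696., 454.]), array([700., 447.])]
```

View pics/c6.png

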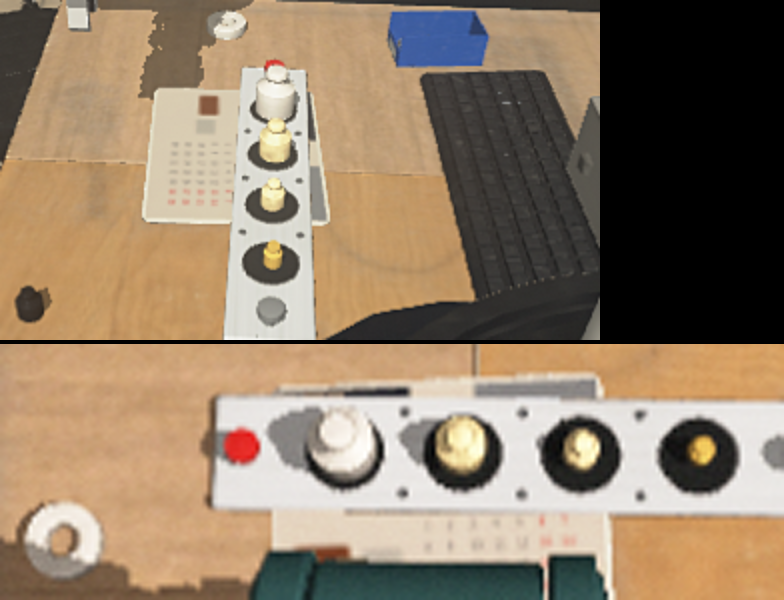

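All four stand upright in the right order. In the top crop the knobs are at (338,431), (462,435), (583,446) and (703,448), about 2 mm from nominal, so I'll check centring numerically.

```bash
python3 - <<'E'
from h import *
c=bot.calibration("top");t=cv2.imread("pics/top6.png")
for i,(P,r,hb,h) in enumerate((((.6044,.1284),22,.052,.067),((.6027,.049),17,.044,.054),((.6008,-.0309),12,.034,.042),((.5992,-.1098),9,.0265,.035))):
    u,v=proj(c,(*P,.012)); x0,y0=int(u)-9,int(v)-13
    g=t.max(2)[y0:y0+24,x0:x0+20]; big=cv2.resize(t,None,fx=4,fy=4,interpolation=cv2.INTER_CUBIC).max(2)
    # left/right extent along pad row (inside the pad) at rows near base-to-body
    for z in(.012,hb):
        uu,vv=proj(c,(*P,z)); row=big[int(round(vv*4+1.5))]; s=int(uu*4+1.5)
        a=s
        while row[a]>90:a-=1
        b=s
        while row[b]>90:b+=1
        print(i,z,"mid offset px(right=-y)",((a+b)/2-1.5)/4-uu,"width",(b-a)/4)
E
```

```text
0 0.012 mid offset px(right=-y) -0.49745894474713737 width 17.0
0 0.052 mid offset px(right=-y) -39.380949374148855 width 97.25
1 0.012 mid offset px(right=-y) -0.4534175562092173 width 12.75
1 0.044 mid offset px(right=-y) 0.10767102684508245 width 13.25
2 0.012 mid offset px(right=-y) 0.18146785977933177 width 9.25
2 0.034 mid offset px(right=-y) -0.08516433591466921 width 9.5
3 0.012 mid offset px(right=-y) 0.9430849464691278 width 6.25
3 0.0265 mid offset px(right=-y) 0.5476674112708224 width 7.25
```

```bash
python3 -c "
from plant import bot
print(bot.finish_job())"
```

```text
the job is handed in; nothing more can be done
None
```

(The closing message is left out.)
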